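# Dress the candle shop's display board

## Robot

A 6-joint arm with a two-finger parallel gripper is mounted at the origin on the work surface. World frame = base frame: x ahead of the robot, y to its left, z up, the work surface at z = 0. Lengths are in m, angles in rad, forces in N, time in s.
With the tool pointing down it reaches from about 0.325 to 0.775 m from the base axis. Payload 9.3 kg.
Tool frame: the origin (TCP) lies between the finger pads; the fingertips stand 22 mm ahead of it and the grasp point (between the pads) lies 3 mm ahead of it (arm.tcp_to_tips is the distance from the TCP to the fingertips, in m); z points along the fingers, y is the line along which they close (so a half turn about z gives the same grasp; the last joint's range is limited). The gripper opens to 85 mm and grips with 20 to 120 N. Pads are 22 mm wide; open, the fingers measure 114 mm over their backs; the gripper's body (76 mm by 85 mm) begins 54 mm behind the grasp point. The pads swing forward as they close: fully open they stand 13 mm farther back than shut.
Start: joints at [1.058, 0.259, 0.021, 1.334, 0, 1.418], TCP at [0.194, 0.515, 0.253] pointing down, gripper open.
Joint ranges: [-3.04, 3.04], [-0.91, 1.82], [-1.04, 1.36], [-1.92, 1.95], [-1.52, 1.45], [-3.14, 3.14]. Speed limits (rad/s): [2.22, 2.22, 2.79, 3.14, 3.14, 3.14].

## Interface

Orientations are given as a 3x3 rotation matrix whose columns are the frame's x, y, z axes.
In Python, from plant import arm, get_image, camera_params gives the robot as it stands. The module is installed in compiled form; this text tells all that it offers.
- The arm moves only by the tool carry_out, never from a script. Its argument "steps" is one flat list of numbers, 6 for each row, row after row: the shift along the world's x, y, z normalised to -1 to 1, where 1 is 100 mm, then the turn, a rotation vector about the world's x, y, z normalised to -1 to 1, where 1 is pi rad. A call has exactly 10 rows; each row is the pose to reach, as a shift and turn from the pose commanded when the call began, turning the shorter way round; what a row does not reach only later rows make up. A row lasts 1/12 s, in which the tool goes at most 41.7 mm and 7.16 degrees, less where a joint would pass 70% of its speed; a pose out of reach is approached as far as the arm can. A call with a number of a shift or a turn outside -1 to 1 is refused whole. A call with a gripper value outside its range is refused whole. "fingers" is the finger opening in mm, from 0 to 85.4, set as the call begins (left out, the last holds). The fingers move at their own pace and stop on an object; "squeeze" is the grip in N (left out, the last holds). Time passes only in rows, so rows that repeat a pose let the fingers close, or fill a call up. It gives the time, the measured TCP pose, the force, the opening and the grip force at its end, in the units of the state.
- arm.read_state(): the state, without advancing time (a new reading comes with each control period).
- get_image(name): name is "scene" or "top" or "wrist"; returns the picture (384x512x3 uint8, blue, green, red); there is no depth.
- camera_params(name): a dict with "mtx" (3x3 intrinsics, pixels), "origin" and "attitude" of the camera in the world. Camera axes: x right, y down, z forward; pixel columns grow to the right and rows downward; lengths in m; the calibration is good to about 2 mm. The wrist camera is an equidistant fisheye: a pixel r from the principal point sees the ray r / f radians off the axis. A picture is of the moment at which its call begins: read the wrist's pose just before it. camera_params takes no time and is no camera call; for the wrist camera it gives the pose at the moment of the call.
- arm.close_job(): hands the job in; it is judged then, once.
The state is a dict: "t": time; "qpos": joint angles; "dq": joint speeds; "effort": joint torques, N m; "tool_pos": TCP position; "tool_rot": TCP orientation; "contact_force": force on the tool from outside, world axes, zero at the start; "moment": the same for the moment, N m; "finger_gap": finger opening in m; "grip_force": force on a finger pad.
Only numpy, scipy, OpenCV 4.12 (cv2) and the standard library are available. Lean on these libraries where they do the work, as an engineer would, in place of code of your own. Each camera call takes 0.05 s, during which the arm holds its last target. There are 200 camera calls.

## Task

Dress the slate display board, whose front is the side nearer the robot. On the rear brass line stand the brass plinth midway between the white house and the green tree, with the ivory pillar candle centred on top of it; on the front brass line stand the red votive directly in front of the house, the blue votive directly in front of the tree, and the purple gift box midway between the two votives (directly in front of the plinth), its sides square with the board. Leave the house and the tree where they are, and everything upright.

Things in the scene. Friction and masses are not known exactly. Their poses are not given: they have to be found in the camera images.
- board: Fixed dark slate display board lying on the table, 160 mm deep (its x) by 310 mm wide (its y), 6 mm thick; origin at the centre of its underside, z up. Its +x points away from the robot (rear), +y to the left seen from the robot; it may be turned up to 0.25 rad. Two thin brass lines are inlaid along its full width (along y): the rear line at x = +45 mm, the front line at x = -45 mm.
- house: White ceramic house with a small terracotta chimney, 60 x 62 mm in plan, 79 mm high, 0.5 kg, standing loose on the rear brass line 115 mm to one side (left or right varies) of the board's centre line. Origin at the centre of its underside; axes parallel to the board's at the start.
- tree: Green stepped cone-shaped fir tree with a brass ball on top, 70 mm across at the widest, 106 mm high, 0.5 kg, standing loose on the rear brass line 115 mm to the other side of the board's centre line, so that the midpoint between house and tree is on the centre line. Origin at the centre of its underside; axes parallel to the board's at the start.
- plinth_mid (a point): Brass drum-shaped candle plinth, plain cylinder 62 mm in diameter and 40 mm high, flat top, about 0.4 kg, standing loose on the table. Its origin is at the centre, half-way up; z points up along its axis.
- pillar_mid (a point): Ivory pillar candle, cylinder 50 mm in diameter and 80 mm high plus a thin 6 mm wick, about 0.15 kg, standing loose on the table. Its origin is at the centre, half-way up; z points up along its axis.
- red_votive_mid (a point): Red votive candle, cylinder 54 mm in diameter and 60 mm high with ivory wax and a thin 6 mm wick on top, about 0.2 kg, standing loose on the table. Its origin is at the centre, half-way up; z points up along its axis.
- blue_votive_mid (a point): Blue votive candle, cylinder 54 mm in diameter and 60 mm high with ivory wax and a thin 6 mm wick on top, about 0.2 kg, standing loose on the table. Its origin is at the centre, half-way up; z points up along its axis.
- giftbox_mid (a point): Purple gift box with a white ribbon cross and a small bow, 50 x 50 mm in plan and 45 mm high (the bow adds 8 mm), about 0.12 kg, standing loose on the table, turned at random. Its origin is at the centre, half-way up; z up, x and y square to its sides.
Not all that is in view belongs to the job. What is shaped like the part that bears plinth_mid but turquoise is not meant.

How it is judged:
At the end, for the whole second after the job is handed in: Each thing stands upright on its line and place within 15 mm along and across the board (pillar on plinth: centres within 10 mm), box square within 0.2 rad, all within 5 mm of resting height, released and at rest; house and tree upright, within 20 mm of their start (x of plinth_mid in the frame of board between 0.03 and 0.06 m and z of plinth_mid in the frame of board between 0.021 and 0.031 m and x of red_votive_mid in the frame of board between -0.06 and -0.03 m and z of red_votive_mid in the frame of board between 0.031 and 0.041 m and x of blue_votive_mid in the frame of board between -0.06 and -0.03 m and z of blue_votive_mid in the frame of board between 0.031 and 0.041 m and x of giftbox_mid in the frame of board between -0.06 and -0.03 m and z of giftbox_mid in the frame of board between 0.0235 and 0.0335 m and y of plinth_mid in the frame of board between -0.015 and 0.015 m and y of giftbox_mid in the frame of board between -0.015 and 0.015 m and (y of red_votive_mid in the frame of house between -0.015 and 0.015 m or (y of house in the frame of board above 0 m and y of red_votive_mid in the frame of board between 0.1 and 0.13 m) or (y of house in the frame of board below 0 m and y of red_votive_mid in the frame of board between -0.13 and -0.1 m)) and (y of blue_votive_mid in the frame of tree between -0.015 and 0.015 m or (y of tree in the frame of board above 0 m and y of blue_votive_mid in the frame of board between 0.1 and 0.13 m) or (y of tree in the frame of board below 0 m and y of blue_votive_mid in the frame of board between -0.13 and -0.1 m)) and horizontal distance between pillar_mid and plinth_mid below 0.01 m and z of pillar_mid in the frame of plinth_mid between 0.055 and 0.065 m and (angle between the x axis of giftbox_mid and the x axis of board, either way round below 0.2 rad or angle between the x axis of giftbox_mid and the y axis of board, either way round below 0.2 rad) and angle between each of plinth_mid, pillar_mid, red_votive_mid, blue_votive_mid, giftbox_mid, house, tree's own z axis and vertical below 0.1 rad and linear speed of each of plinth, pillar, red_votive, blue_votive, giftbox below 0.02 m/s and distance of each of house, tree from where it was at the start of the episode below 0.02 m); the robot touches nothing.
It fails at once if the house or the tree is shifted by more than 20 mm or tipped (distance of any of house, tree from where it was at the start of the episode above 0.02 m or angle between any of house, tree's own z axis and vertical above 0.25 rad).
It also fails if it takes over 144 s, if anything falls off the work surface, if the arm or the gripper's body presses on something with over 40 N, if the wrist force passes 120 N, or if a joint passes its speed limit or range.

## Working session

There is one attempt and no reset: what is moved stays moved. The work goes in short steps, Python scripts to look and compute and a tool call to move; the robot and the scene stay as the last step left them, time stands still between calls to the robot, and variables do not carry over. Pictures are saved under pics/ and viewed, at most 14 in all, crops included, and the job is handed in when it is done.

Besides the shell and the picture viewer there is one more tool, called after "Emit:" by a JSON object that holds its "op" and its "data". carry_out: Moves the arm, as the interface text tells. Scaled input: -1 to 1 covers 100 mm each way for a shift and pi rad each way for a turn. Its arguments: {"type":"object","properties":{"steps":{"type":"array","items":{"type":"number"}},"fingers":{"type":"number"},"squeeze":{"type":"number"}},"required":["steps"]}

```bash
mkdir -p pics; python3 - <<'E'
from plant import arm,get_image,camera_params
import cv2,numpy as np
for n in("top","scene"):
    im=get_image(n);cv2.imwrite(f"pics/{n}0.png",im);p=camera_params(n);print(n,p)
s=arm.read_state();print(s)
E
```

```text
top {'mtx': array([[360.72073424,   0.        , 252.05597219],
       [  0.        , 360.72073424, 195.55559093],
       [  0.        ,   0.        ,   1.        ]]), 'origin': array([0.37767778, 0.042345  , 1.10000142]), 'attitude': array([[-0.02360843, -0.9827188 ,  0.18359303],
       [-0.99969477,  0.02186877, -0.01149485],
       [ 0.00728125, -0.18380836, -0.98293513]])}
scene {'mtx': array([[411.01787444,   0.        , 255.87734641],
       [  0.        , 411.01787444, 193.80461153],
       [  0.        ,   0.        ,   1.        ]]), 'origin': array([1.29025031, 0.11413288, 0.85875614]), 'attitude': array([[-0.08738436,  0.73005891, -0.67777427],
       [ 0.99598729,  0.05083274, -0.073657  ],
       [-0.01932083, -0.68149103, -0.73157138]])}
{'t': 0.1, 'qpos': array([1.05840467e+00, 2.59139428e-01, 2.08426071e-02, 1.33370299e+00,
       7.67731004e-06, 1.41814487e+00]), 'dq': array([ 0.00145946,  0.00042108,  0.00150284,  0.00017094,  0.00070586,
       -0.00068294]), 'effort': array([ 5.83584071e-03, -5.56691873e+01,  3.45072448e+01,  1.14745792e-02,
       -1.29951477e-04, -2.89148613e-05]), 'tool_pos': array([0.19353516, 0.51458567, 0.25272664]), 'tool_rot': array([[-9.35988255e-01,  3.52030723e-01, -5.96717725e-04],
       [ 3.52031177e-01,  9.35987691e-01, -1.04516648e-03],
       [ 1.90589732e-04, -1.18832680e-03, -9.99999276e-01]]), 'contact_force': array([-0.56142966, -0.83117262,  0.44464167]), 'moment': array([-0.05467429,  0.0138111 , -0.0203899 ]), 'grip_force': 0.0, 'finger_gap': 0.08508072125751054}
```

View pics/top0.png

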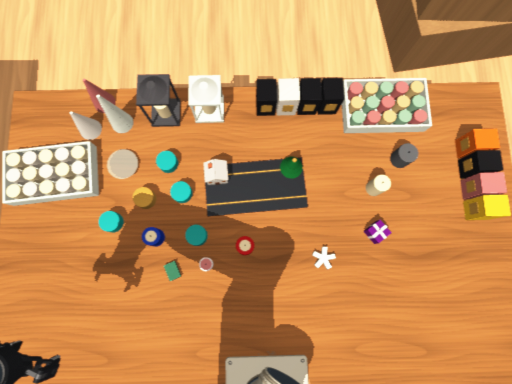

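View pics/scene0.png

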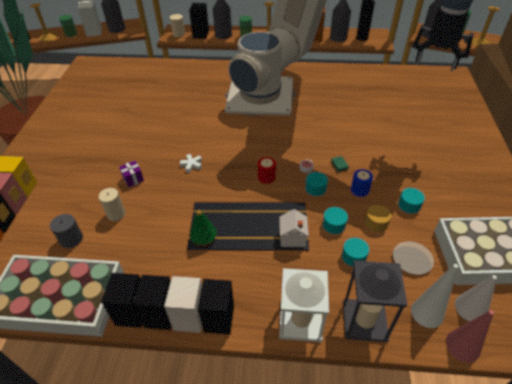

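The top view shows the house at (216,172), tree (291,167), board centre about (256,187), brass plinth (143,197), pillar (378,185), red votive (245,246), blue votive (152,237) and gift box (378,232). The scene view matches.

```bash
cat > h.py <<'E'
from plant import arm,get_image,camera_params
import cv2,numpy as np
def ray(p,uv,z):
    uv=np.atleast_2d(uv).astype(float)
    d=np.c_[uv,np.ones(len(uv))]@np.linalg.inv(p['mtx']).T@np.array(p['attitude']).T
    o=np.array(p['origin']); return (o+d*((z-o[2])/d[:,2])[:,None])[:,:2]
R={'plinth':((18,120,60),(30,255,255),.02),'red':((0,190,50),(4,255,255),.03),'blue':((112,150,40),(125,255,255),.03),
 'gift':((130,100,40),(155,255,255),.0225),'pillar':((14,15,120),(30,110,255),.04)}
W={'top':{'plinth':(143,197),'red':(245,246),'blue':(152,237),'gift':(378,232),'pillar':(378,185)},
 'scene':{'plinth':(379,216),'red':(266,170),'blue':(361,183),'gift':(132,173),'pillar':(111,203)}}
def blob(im,k,c,r=24):
    x,y=c;hsv=cv2.cvtColor(im,cv2.COLOR_BGR2HSV);m=cv2.inRange(hsv,R[k][0],R[k][1])
    w=np.zeros_like(m);w[max(0,y-r):y+r,max(0,x-r):x+r]=255;m=cv2.morphologyEx(m&w,cv2.MORPH_CLOSE,np.ones((5,5)))
    c=max(cv2.findContours(m,0,2)[0],key=cv2.contourArea);return cv2.convexHull(c)
E
python3 - <<'E'
from h import *
for n in('top','scene'):
    im=cv2.imread(f'pics/{n}0.png');p=camera_params(n)
    for k in R:
        try:
            h=blob(im,k,W[n][k]);M=cv2.moments(h);c=(M['m10']/M['m00'],M['m01']/M['m00'])
            print(n,k,np.round(c,1),cv2.boundingRect(h),ray(p,c,R[k][2]).round(4))
        except Exception as e: print(n,k,e)
im=cv2.imread('pics/top0.png');p=camera_params('top')
hsv=cv2.cvtColor(im,cv2.COLOR_BGR2HSV)
m=((hsv[...,1]<90)&(hsv[...,2]<90)).astype(np.uint8)*255
w=np.zeros_like(m);w[150:225,195:315]=255;m=cv2.morphologyEx(m&w,cv2.MORPH_OPEN,np.ones((3,3)))
c=np.vstack([c for c in cv2.findContours(m,0,1)[0] if cv2.contourArea(c)>60])[:,0]
q=ray(p,c,.006);r=cv2.minAreaRect(q.astype(np.float32)*1000);print(r,cv2.boxPoints(r))
a=np.hstack([cv2.resize(im[140:290,80:320],None,fx=2.4,fy=2.4,interpolation=2),cv2.resize(cv2.cvtColor(m,8)[150:225,195:315],(200,360))])
cv2.imwrite('pics/c1.png',a)
E
```

```text
top plinth [143.4 197. ] (133, 187, 22, 21) [[0.5822 0.3598]]
top red [244.5 245.1] (236, 236, 18, 19) [[0.4299 0.0555]]
top blue [152.7 236.2] (142, 227, 22, 19) [[0.4622 0.3258]]
top gift [377.3 231.4] (365, 220, 26, 23) [[ 0.4616 -0.3421]]
top pillar [378.3 184.8] (366, 175, 25, 21) [[ 0.6    -0.3514]]
scene plinth [377.1 217.9] (364, 205, 28, 27) [[0.5771 0.3549]]
scene red [266.3 170.2] (258, 158, 18, 25) [[0.4269 0.0527]]
scene blue [361.2 183.7] (352, 173, 20, 23) [[0.4633 0.3218]]
scene gift [131.  173.1] (120, 162, 22, 24) [[ 0.4582 -0.344 ]]
scene pillar [108.  194.7] (99, 188, 20, 15) [[ 0.5634 -0.3728]]
((612.2471923828125, 19.745101928710938), (157.0127410888672, 304.531005859375), 4.085897922515869) [[ 523.0911   166.02986]
 [ 544.7896  -137.72713]
 [ 701.40326 -126.53966]
 [ 679.7048   177.21733]]
```

View pics/c1.png

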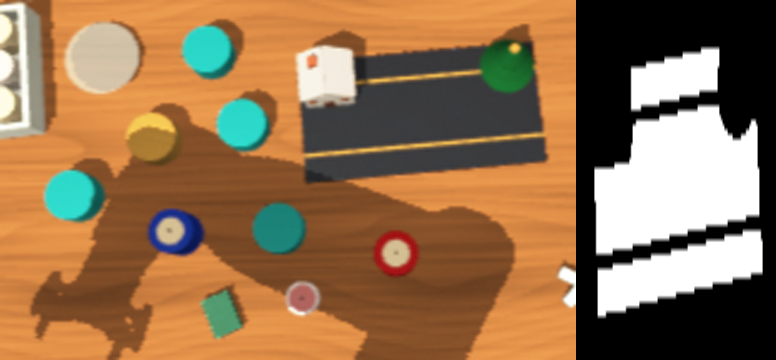

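The crop confirms that the dark mask covers the board. That puts the board centre at (0.612, 0.020) with yaw about 0.071. I'll move over the plinth next.

Emit:
{"op": "carry_out", "data": {"steps": [0.5,-0.2,-0.1,0,0,0.035,1,-0.4,-0.2,0,0,0.07,1,-0.4,-0.2,0,0,0.105,1,-0.4,-0.2,0,0,0.137,1,-0.4,-0.2,0,0,0.137,1,-0.4,-0.2,0,0,0.137,1,-0.4,-0.2,0,0,0.137,1,-0.4,-0.2,0,0,0.137,1,-0.4,-0.2,0,0,0.137,1,-0.4,-0.2,0,0,0.137], "fingers": 85, "squeeze": 30}}

```text
t: 0.93
tool_pos: [0.2931, 0.4751, 0.2335]
tool_rot: [[-0.998, -0.071, 0.0], [-0.071, 0.998, 0.0], [-0.0, 0.0, -1.0]]
contact_force: [0.0, 0.9, -0.1]
finger_gap: 0.0852
grip_force: 0.0
```

Emit:
{"op": "carry_out", "data": {"steps": [0.3,-0.12,-0.06,0,0,0,0.6,-0.24,-0.12,0,0,0,1,-0.4,-0.2,0,0,0,1,-0.4,-0.2,0,0,0,1,-0.4,-0.2,0,0,0,1,-0.4,-0.2,0,0,0,1,-0.4,-0.2,0,0,0,1,-0.4,-0.2,0,0,0,1,-0.4,-0.2,0,0,0,1,-0.4,-0.2,0,0,0]}}

```text
t: 1.77
tool_pos: [0.3929, 0.4352, 0.2137]
tool_rot: [[-0.997, -0.072, 0.0], [-0.072, 0.997, 0.0], [-0.0, 0.0, -1.0]]
contact_force: [-0.1, -0.3, -0.8]
finger_gap: 0.0849
grip_force: 0.0
```

Emit:
{"op": "carry_out", "data": {"steps": [0.3,-0.12,0,0,0,0,0.6,-0.24,0,0,0,0,1,-0.4,0,0,0,0,1,-0.4,0,0,0,0,1,-0.4,0,0,0,0,1,-0.4,0,0,0,0,1,-0.4,0,0,0,0,1,-0.4,0,0,0,0,1,-0.4,0,0,0,0,1,-0.4,0,0,0,0]}}

```text
t: 2.6
tool_pos: [0.4929, 0.3953, 0.2136]
tool_rot: [[-0.997, -0.072, 0.0], [-0.072, 0.997, 0.0], [-0.0, 0.0, -1.0]]
contact_force: [-0.3, 0.3, -0.2]
finger_gap: 0.0847
grip_force: 0.0
```

Emit:
{"op": "carry_out", "data": {"steps": [0.3,-0.12,0,0,0,0,0.6,-0.25,0,0,0,0,0.86,-0.38,0,0,0,0,0.86,-0.38,0,0,0,0,0.86,-0.38,0,0,0,0,0.86,-0.38,0,0,0,0,0.86,-0.38,0,0,0,0,0.86,-0.38,0,0,0,0,0.86,-0.38,0,0,0,0,0.86,-0.38,0,0,0,0]}}

```text
t: 3.43
tool_pos: [0.5791, 0.3573, 0.2136]
tool_rot: [[-0.997, -0.071, 0.0], [-0.071, 0.997, 0.0], [-0.0, 0.0, -1.0]]
contact_force: [-0.0, -0.3, -0.5]
finger_gap: 0.0851
grip_force: 0.0
```

```bash
cat >> h.py <<'E'
def wray(p,uv,z):
    uv=np.atleast_2d(uv).astype(float);K=p['mtx']
    v=(uv-[K[0,2],K[1,2]])/K[0,0];th=np.linalg.norm(v,axis=1)
    d=np.c_[v/th[:,None]*np.sin(th)[:,None],np.cos(th)]@np.array(p['attitude']).T
    o=np.array(p['origin']);return (o+d*((z-o[2])/d[:,2])[:,None])[:,:2]
E
python3 - <<'E'
from h import *
s=arm.read_state();p=camera_params('wrist');im=get_image('wrist');cv2.imwrite('pics/w1.png',im)
print(s['tool_pos'],s['tool_rot'].round(3),p)
E
```

```text
[0.57909632 0.35726214 0.21364922] [[-0.997 -0.071  0.   ]
 [-0.071  0.997  0.   ]
 [-0.     0.    -1.   ]] {'mtx': array([[297.31863964,   0.        , 256.57943345],
       [  0.        , 297.31863964, 190.00486125],
       [  0.        ,   0.        ,   1.        ]]), 'origin': array([0.50471644, 0.35245515, 0.33380572]), 'attitude': array([[-7.19064384e-02,  9.53267207e-01,  2.93446922e-01],
       [ 9.97411074e-01,  6.84929046e-02,  2.19059652e-02],
       [ 7.83206259e-04,  2.94262389e-01, -9.55724350e-01]])}
```

View pics/w1.png

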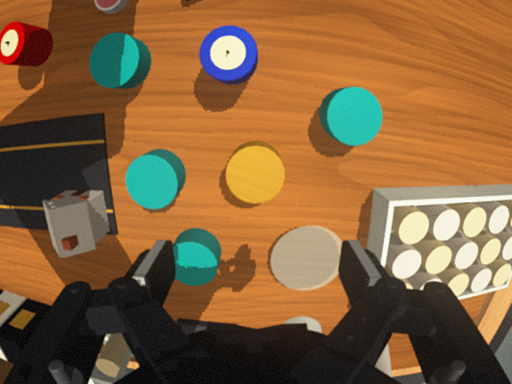

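The wrist view shows the plinth top at (255,173), the blue votive at (228,52) and the red votive at (12,43).

```bash
cat >> h.py <<'E'
def disc(im,p,lo,hi,c,z,r=40):
    hsv=cv2.cvtColor(im,cv2.COLOR_BGR2HSV);m=cv2.inRange(hsv,lo,hi);x,y=c
    w=np.zeros_like(m);w[max(0,y-r):y+r,max(0,x-r):x+r]=255;m=cv2.morphologyEx(m&w,cv2.MORPH_CLOSE,np.ones((5,5)))
    k=max(cv2.findContours(m,0,1)[0],key=cv2.contourArea)[:,0]
    q=wray(p,k,z).astype(np.float32)*1000
    return cv2.minEnclosingCircle(q),cv2.fitEllipse(q)
E
cat > a.py <<'E'
E
python3 - <<'E'
from h import *
p=camera_params('wrist');im=cv2.imread('pics/w1.png')
print(disc(im,p,(15,150,150),(32,255,255),(255,173),.04))
print(disc(im,p,(18,20,150),(35,130,255),(228,52),.06,22))
print(disc(im,p,(18,20,150),(35,130,255),(12,43),.06,22))
E
```

```text
(((578.5908813476562, 356.1498718261719), 57.685791015625), ((577.234375, 357.2751770019531), (90.7974853515625, 95.9549789428711), 111.94927978515625))
(((460.6812744140625, 323.014892578125), 15.858992576599121), ((460.74420166015625, 323.0478515625), (30.677330017089844, 30.769996643066406), 57.8212890625))
(((427.22381591796875, 52.487022399902344), 17.667112350463867), ((428.35491943359375, 53.212806701660156), (29.98990821838379, 33.250972747802734), 4.540400505065918))
```

Emit:
{"op": "carry_out", "data": {"steps": [-0.015,0,-0.3,0,0,0,-0.015,0,-0.6,0,0,0,-0.015,0,-0.9,0,0,0,-0.015,0,-1,0,0,0,-0.015,0,-1,0,0,0,-0.015,0,-1,0,0,0,-0.015,0,-1,0,0,0,-0.015,0,-1,0,0,0,-0.015,0,-1,0,0,0,-0.015,0,-1,0,0,0]}}

```text
t: 4.32
tool_pos: [0.5786, 0.357, 0.1144]
tool_rot: [[-0.998, -0.071, 0.002], [-0.071, 0.998, 0.001], [-0.002, 0.001, -1.0]]
contact_force: [-0.0, 0.1, 0.4]
finger_gap: 0.0849
grip_force: 0.0
```

Emit:
{"op": "carry_out", "data": {"steps": [0,0,-0.2,0,0,0,0,0,-0.4,0,0,0,0,0,-0.6,0,0,0,0,0,-0.75,0,0,0,0,0,-0.83,0,0,0,0,0,-0.83,0,0,0,0,0,-0.83,0,0,0,0,0,-0.83,0,0,0,0,0,-0.83,0,0,0,0,0,-0.83,0,0,0]}}

```text
t: 5.15
tool_pos: [0.5786, 0.357, 0.0314]
tool_rot: [[-0.998, -0.071, 0.002], [-0.071, 0.998, 0.001], [-0.002, 0.001, -1.0]]
contact_force: [0.1, -0.5, 0.1]
finger_gap: 0.0853
grip_force: 0.0
```

Emit:
{"op": "carry_out", "data": {"steps": [0,0,0,0,0,0,0,0,0,0,0,0,0,0,0,0,0,0,0,0,0,0,0,0,0,0,0,0,0,0,0,0,0,0,0,0,0,0,0,0,0,0,0,0,0,0,0,0,0,0,0,0,0,0,0,0,0,0,0,0], "fingers": 50, "squeeze": 40}}

```text
t: 5.98
tool_pos: [0.5783, 0.3568, 0.031]
tool_rot: [[-0.998, -0.071, 0.001], [-0.071, 0.998, 0.0], [-0.001, 0.0, -1.0]]
contact_force: [-1.0, -1.2, 5.4]
finger_gap: 0.0608
grip_force: 43.4
```

Emit:
{"op": "carry_out", "data": {"steps": [0,0,0.15,0,0,0,0,0,0.3,0,0,0,0,0,0.5,0,0,0,0,0,0.7,0,0,0,0,0,0.9,0,0,0,0,0,1,0,0,0,0,0,1,0,0,0,0,0,1,0,0,0,0,0,1,0,0,0,0,0,1,0,0,0]}}

```text
t: 6.82
tool_pos: [0.5775, 0.3564, 0.1285]
tool_rot: [[-0.998, -0.071, -0.003], [-0.071, 0.998, -0.001], [0.003, -0.001, -1.0]]
contact_force: [0.2, 0.4, -4.6]
finger_gap: 0.0608
grip_force: 45.9
```

Emit:
{"op": "carry_out", "data": {"steps": [0.03,-0.15,0.2,0,0,0,0.06,-0.3,0.2,0,0,0,0.1,-0.5,0.2,0,0,0,0.14,-0.7,0.2,0,0,0,0.17,-0.85,0.2,0,0,0,0.19,-0.95,0.2,0,0,0,0.2,-1,0.2,0,0,0,0.2,-1,0.2,0,0,0,0.2,-1,0.2,0,0,0,0.2,-1,0.2,0,0,0]}}

```text
t: 7.65
tool_pos: [0.598, 0.2575, 0.1502]
tool_rot: [[-0.997, -0.071, -0.0], [-0.071, 0.997, 0.0], [0.0, 0.0, -1.0]]
contact_force: [-0.3, -0.3, -5.8]
finger_gap: 0.0609
grip_force: 46.3
```

Emit:
{"op": "carry_out", "data": {"steps": [0.03,-0.15,0,0,0,0,0.06,-0.3,0,0,0,0,0.1,-0.5,0,0,0,0,0.14,-0.7,0,0,0,0,0.17,-0.85,0,0,0,0,0.19,-0.95,0,0,0,0,0.2,-1,0,0,0,0,0.2,-1,0,0,0,0,0.2,-1,0,0,0,0,0.2,-1,0,0,0,0]}}

```text
t: 8.48
tool_pos: [0.618, 0.1575, 0.1503]
tool_rot: [[-0.997, -0.071, -0.0], [-0.071, 0.997, 0.0], [0.0, 0.0, -1.0]]
contact_force: [-0.1, -0.6, -5.1]
finger_gap: 0.0607
grip_force: 46.2
```

Emit:
{"op": "carry_out", "data": {"steps": [0.03,-0.15,0,0,0,0,0.06,-0.3,0,0,0,0,0.1,-0.5,0,0,0,0,0.14,-0.7,0,0,0,0,0.17,-0.85,0,0,0,0,0.19,-0.95,0,0,0,0,0.2,-1,0,0,0,0,0.2,-1,0,0,0,0,0.2,-1,0,0,0,0,0.2,-1,0,0,0,0]}}

```text
t: 9.32
tool_pos: [0.638, 0.0575, 0.1503]
tool_rot: [[-0.997, -0.071, -0.0], [-0.071, 0.997, 0.0], [0.0, 0.0, -1.0]]
contact_force: [0.5, 0.8, -5.3]
finger_gap: 0.0606
grip_force: 46.2
```

Emit:
{"op": "carry_out", "data": {"steps": [0.05,-0.1,0,0,0,0,0.1,-0.2,0,0,0,0,0.15,-0.3,0,0,0,0,0.19,-0.34,0,0,0,0,0.19,-0.34,0,0,0,0,0.19,-0.34,0,0,0,0,0.19,-0.34,0,0,0,0,0.19,-0.34,0,0,0,0,0.19,-0.34,0,0,0,0,0.19,-0.34,0,0,0,0]}}

```text
t: 10.15
tool_pos: [0.657, 0.0231, 0.1504]
tool_rot: [[-0.997, -0.071, 0.0], [-0.071, 0.997, 0.0], [-0.0, 0.0, -1.0]]
contact_force: [0.4, -0.7, -6.1]
finger_gap: 0.0609
grip_force: 46.2
```

```bash
python3 - <<'E'
from h import *
s=arm.read_state();p=camera_params('wrist');im=get_image('wrist');cv2.imwrite('pics/w2.png',im)
np.save('p2.npy',p,allow_pickle=True)
E
```

```text
(no output)
```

View pics/w2.png

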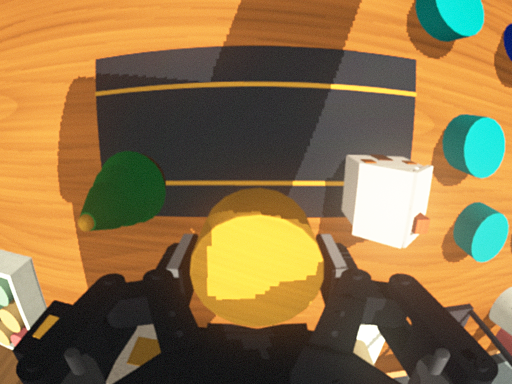

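The wrist view shows the plinth held at (257,262). The front line's ends are at (96,93) and (415,93), and the rear line is visible at (167,184)–(342,184).

```bash
python3 - <<'E'
from h import *
p=np.load('p2.npy',allow_pickle=True).item()
q=wray(p,[(96,93),(256,84.5),(415,93),(167,184),(342,184),(96,60),(415,60)],.006);print(q.round(4))
d=q[0]-q[2];print(np.arctan2(-d[0]*-1,-d[1]), np.linalg.norm(d),(q[0]+q[2])/2)
im=cv2.imread('pics/w2.png');hsv=cv2.cvtColor(im,cv2.COLOR_BGR2HSV)
m=cv2.inRange(hsv,(20,140,60),(32,255,255));m[:190]=0;m[:,:185]=0;m[:,330:]=0
m=cv2.morphologyEx(m,cv2.MORPH_OPEN,np.ones((5,5)))
c=max(cv2.findContours(m,0,1)[0],key=cv2.contourArea)[:,0]
q=wray(p,c,.159);lo=c[:,1]<320
print(cv2.boundingRect(c),q.min(0),q.max(0))
for z in(.159,.119):
  q=wray(p,c,z);print(z,q[:,0].max()-.031,q[:,0].min()+.031,(q[:,1].max()+q[:,1].min())/2,np.ptp(q[:,1]))
E
```

```text
[[ 0.5771 -0.1373]
 [ 0.5678  0.017 ]
 [ 0.5554  0.1696]
 [ 0.6639 -0.0613]
 [ 0.6521  0.105 ]
 [ 0.5444 -0.139 ]
 [ 0.5229  0.1666]]
0.070626766735528 0.3076595471618968 [0.56628782 0.01615972]
(207, 215, 115, 85) [0.6272014  0.00144891] [0.67169174 0.05152197]
0.159 0.6406917358596727 0.6582013991054882 0.026485442714214998 0.050073056552756304
0.119 0.6726031655116229 0.6741632544972724 0.029398014670621753 0.06802400932558664
```

Emit:
{"op": "carry_out", "data": {"steps": [0,0,-0.2,0,0,0,0,0,-0.4,0,0,0,0,0,-0.6,0,0,0,0,0,-0.8,0,0,0,0,0,-0.95,0,0,0,0,0,-1,0,0,0,0,0,-1,0,0,0,0,0,-1,0,0,0,0,0,-1,0,0,0,0,0,-1,0,0,0]}}

```text
t: 11.03
tool_pos: [0.6578, 0.0228, 0.0516]
tool_rot: [[-0.998, -0.071, 0.002], [-0.071, 0.998, -0.0], [-0.002, -0.0, -1.0]]
contact_force: [-0.3, 0.3, -4.1]
finger_gap: 0.0605
grip_force: 46.2
```

Emit:
{"op": "carry_out", "data": {"steps": [0,0,-0.04,0,0,0,0,0,-0.08,0,0,0,0,0,-0.11,0,0,0,0,0,-0.13,0,0,0,0,0,-0.13,0,0,0,0,0,-0.13,0,0,0,0,0,-0.13,0,0,0,0,0,-0.13,0,0,0,0,0,-0.13,0,0,0,0,0,-0.13,0,0,0]}}

```text
t: 11.87
tool_pos: [0.6572, 0.0228, 0.0372]
tool_rot: [[-0.998, -0.071, -0.0], [-0.071, 0.998, -0.0], [0.0, 0.0, -1.0]]
contact_force: [-0.5, 0.1, -5.6]
finger_gap: 0.0607
grip_force: 46.2
```

Emit:
{"op": "carry_out", "data": {"steps": [0,0,0,0,0,0,0,0,0,0,0,0,0,0,0,0,0,0,0,0,0,0,0,0,0,0,0,0,0,0,0,0,0,0,0,0,0,0,0,0,0,0,0,0,0,0,0,0,0,0,0,0,0,0,0,0,0,0,0,0], "fingers": 85}}

```text
t: 12.7
tool_pos: [0.6571, 0.0228, 0.0373]
tool_rot: [[-0.998, -0.071, -0.0], [-0.071, 0.998, 0.0], [0.0, 0.0, -1.0]]
contact_force: [0.2, -0.0, 0.5]
finger_gap: 0.0849
grip_force: 0.0
```

Emit:
{"op": "carry_out", "data": {"steps": [0,0,0.2,0,0,0,0,0,0.4,0,0,0,0,0,0.6,0,0,0,0,0,0.8,0,0,0,0,0,0.95,0,0,0,0,0,1,0,0,0,0,0,1,0,0,0,0,0,1,0,0,0,0,0,1,0,0,0,0,0,1,0,0,0]}}

```text
t: 13.53
tool_pos: [0.6566, 0.0228, 0.1359]
tool_rot: [[-0.998, -0.071, -0.002], [-0.071, 0.998, 0.0], [0.002, 0.0, -1.0]]
contact_force: [0.2, 0.6, -0.1]
finger_gap: 0.0852
grip_force: 0.0
```

Emit:
{"op": "carry_out", "data": {"steps": [0,0,0.3,0,0,0,0,0,0.6,0,0,0,-0.05,-0.15,0.8,0,0,0,-0.1,-0.35,0.8,0,0,0,-0.15,-0.55,0.8,0,0,0,-0.2,-0.74,0.8,0,0,0,-0.2,-0.74,0.8,0,0,0,-0.2,-0.74,0.8,0,0,0,-0.2,-0.74,0.8,0,0,0,-0.2,-0.74,0.8,0,0,0]}}

```text
t: 14.37
tool_pos: [0.6373, -0.0504, 0.2168]
tool_rot: [[-0.997, -0.071, -0.001], [-0.071, 0.997, 0.0], [0.001, 0.0, -1.0]]
contact_force: [-0.4, 0.6, -0.6]
finger_gap: 0.0847
grip_force: 0.0
```

Emit:
{"op": "carry_out", "data": {"steps": [-0.05,-0.3,0,0,0,0,-0.1,-0.6,0,0,0,0,-0.2,-0.9,0,0,0,0,-0.2,-1,0,0,0,0,-0.2,-1,0,0,0,0,-0.2,-1,0,0,0,0,-0.2,-1,0,0,0,0,-0.2,-1,0,0,0,0,-0.2,-1,0,0,0,0,-0.2,-1,0,0,0,0]}}

```text
t: 15.2
tool_pos: [0.6174, -0.1503, 0.2173]
tool_rot: [[-0.997, -0.072, 0.0], [-0.072, 0.997, 0.0], [-0.0, 0.0, -1.0]]
contact_force: [0.7, 0.6, 0.0]
finger_gap: 0.0851
grip_force: 0.0
```

Emit:
{"op": "carry_out", "data": {"steps": [-0.05,-0.3,0,0,0,0,-0.1,-0.6,0,0,0,0,-0.17,-0.9,0,0,0,0,-0.17,-1,0,0,0,0,-0.17,-1,0,0,0,0,-0.17,-1,0,0,0,0,-0.17,-1,0,0,0,0,-0.17,-1,0,0,0,0,-0.17,-1,0,0,0,0,-0.17,-1,0,0,0,0]}}

```text
t: 16.03
tool_pos: [0.6004, -0.2503, 0.2174]
tool_rot: [[-0.997, -0.072, 0.0], [-0.072, 0.997, 0.0], [-0.0, 0.0, -1.0]]
contact_force: [0.2, 0.4, -0.2]
finger_gap: 0.085
grip_force: 0.0
```

Emit:
{"op": "carry_out", "data": {"steps": [0,-0.3,0,0,0,0,0,-0.6,0,0,0,0,0,-0.9,0,0,0,0,0,-1,0,0,0,0,0,-1,0,0,0,0,0,-1,0,0,0,0,0,-1,0,0,0,0,0,-1,0,0,0,0,0,-1,0,0,0,0,0,-1,0,0,0,0]}}

```text
t: 16.87
tool_pos: [0.6004, -0.3502, 0.2177]
tool_rot: [[-0.997, -0.072, 0.0], [-0.072, 0.997, -0.0], [-0.0, -0.0, -1.0]]
contact_force: [-0.1, 0.6, -0.3]
finger_gap: 0.0853
grip_force: 0.0
```

```bash
python3 - <<'E'
from h import *
s=arm.read_state();p=camera_params('wrist');im=get_image('wrist');cv2.imwrite('pics/w3.png',im)
np.save('p3.npy',p,allow_pickle=True);print(s['tool_pos'])
E
```

```text
[ 0.60037595 -0.35024615  0.21765579]
```

View pics/w3.png

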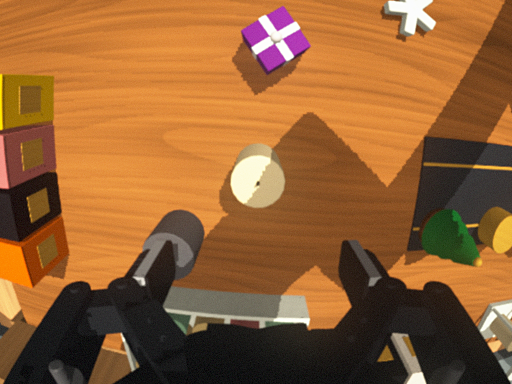

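The pillar's top is at (257,181), the gift box at about (276,39), and a grey cylinder stands near at (180,240).

```bash
python3 - <<'E'
from h import *
p=np.load('p3.npy',allow_pickle=True).item();im=cv2.imread('pics/w3.png')
hsv=cv2.cvtColor(im,cv2.COLOR_BGR2HSV)
print('pil',wray(p,(257,181),.08))
m=cv2.inRange(hsv,(12,10,180),(40,110,255));w=np.zeros_like(m);w[140:215,225:290]=255
c=max(cv2.findContours(m&w,0,1)[0],key=cv2.contourArea)[:,0]
print(cv2.boundingRect(c),cv2.minEnclosingCircle(wray(p,c,.08).astype(np.float32)*1000))
print('grey',wray(p,[(180,228),(170,258)],.06))
h=cv2.inRange(hsv,(130,100,40),(160,255,255))|cv2.inRange(hsv,(0,0,170),(180,60,255));w[:]=0;w[5:80,235:315]=255
h=cv2.morphologyEx(h&w,cv2.MORPH_CLOSE,np.ones((5,5)))
c=max(cv2.findContours(h,0,1)[0],key=cv2.contourArea)[:,0];print(cv2.boundingRect(c))
r=cv2.minAreaRect(wray(p,c,.045).astype(np.float32)*1000);print(r,cv2.boxPoints(r))
print(wray(p,[(284,8),(309,44),(242,39)],.045),wray(p,(277,38),.049))
E
```

```text
pil [[ 0.59670208 -0.34942896]]
(231, 144, 54, 64) ((592.2808227539062, -349.3147277832031), 29.405921936035156)
grey [[ 0.6586519  -0.42578119]
 [ 0.69674379 -0.43862569]]
(242, 7, 68, 67)
((461.18701171875, -341.69183349609375), (51.981201171875, 53.13964080810547), 37.054325103759766) [[ 424.4346  -336.1486 ]
 [ 456.45505 -378.55746]
 [ 497.93942 -347.23508]
 [ 465.91898 -304.8262 ]]
[[ 0.42885845 -0.33513272]
 [ 0.46392371 -0.30823142]
 [ 0.46487882 -0.3734309 ]] [[ 0.46217951 -0.34001869]]
```

Emit:
{"op": "carry_out", "data": {"steps": [-0.035,0.01,-0.3,0,0,0,-0.035,0.01,-0.6,0,0,0,-0.035,0.01,-0.9,0,0,0,-0.035,0.01,-1,0,0,0,-0.035,0.01,-1,0,0,0,-0.035,0.01,-1,0,0,0,-0.035,0.01,-1,0,0,0,-0.035,0.01,-1,0,0,0,-0.035,0.01,-1,0,0,0,-0.035,0.01,-1,0,0,0]}}

```text
t: 17.75
tool_pos: [0.597, -0.3505, 0.1185]
tool_rot: [[-0.998, -0.07, 0.001], [-0.07, 0.998, -0.001], [-0.001, -0.001, -1.0]]
contact_force: [-0.2, 0.7, -1.1]
finger_gap: 0.0851
grip_force: 0.0
```

Emit:
{"op": "carry_out", "data": {"steps": [0,0,-0.2,0,0,0,0,0,-0.4,0,0,0,0,0,-0.55,0,0,0,0,0,-0.63,0,0,0,0,0,-0.63,0,0,0,0,0,-0.63,0,0,0,0,0,-0.63,0,0,0,0,0,-0.63,0,0,0,0,0,-0.63,0,0,0,0,0,-0.63,0,0,0]}}

```text
t: 18.58
tool_pos: [0.5969, -0.3504, 0.055]
tool_rot: [[-0.998, -0.071, 0.001], [-0.071, 0.998, -0.001], [-0.001, -0.001, -1.0]]
contact_force: [0.8, 0.8, -0.1]
finger_gap: 0.0847
grip_force: 0.0
```

Emit:
{"op": "carry_out", "data": {"steps": [0,0,0,0,0,0,0,0,0,0,0,0,0,0,0,0,0,0,0,0,0,0,0,0,0,0,0,0,0,0,0,0,0,0,0,0,0,0,0,0,0,0,0,0,0,0,0,0,0,0,0,0,0,0,0,0,0,0,0,0], "fingers": 35, "squeeze": 30}}

```text
t: 19.42
tool_pos: [0.5967, -0.3503, 0.0545]
tool_rot: [[-0.998, -0.071, 0.0], [-0.071, 0.998, -0.0], [-0.0, -0.0, -1.0]]
contact_force: [0.1, 0.7, 4.8]
finger_gap: 0.049
grip_force: 31.4
```

Emit:
{"op": "carry_out", "data": {"steps": [0,0,0.15,0,0,0,0,0,0.3,0,0,0,0,0,0.5,0,0,0,0,0,0.7,0,0,0,0,0,0.9,0,0,0,0,0,1,0,0,0,0,0,1,0,0,0,0,0,1,0,0,0,0,0,1,0,0,0,0,0,1,0,0,0]}}

```text
t: 20.25
tool_pos: [0.5962, -0.3499, 0.1525]
tool_rot: [[-0.998, -0.071, -0.002], [-0.071, 0.998, 0.002], [0.002, 0.002, -1.0]]
contact_force: [-0.4, -0.2, -2.7]
finger_gap: 0.0496
grip_force: 31.6
```

Emit:
{"op": "carry_out", "data": {"steps": [0,0.1,0.15,0,0,0,0,0.2,0.3,0,0,0,0,0.35,0.5,0,0,0,0,0.5,0.6,0,0,0,0,0.65,0.6,0,0,0,0,0.73,0.6,0,0,0,0,0.73,0.6,0,0,0,0,0.73,0.6,0,0,0,0,0.73,0.6,0,0,0,0,0.73,0.6,0,0,0]}}

```text
t: 21.08
tool_pos: [0.5965, -0.2778, 0.2134]
tool_rot: [[-0.998, -0.07, -0.001], [-0.07, 0.998, 0.0], [0.001, 0.001, -1.0]]
contact_force: [0.6, -0.7, -2.7]
finger_gap: 0.0493
grip_force: 31.7
```

Emit:
{"op": "carry_out", "data": {"steps": [0.03,0.15,0,0,0,0,0.06,0.3,0,0,0,0,0.1,0.5,0,0,0,0,0.14,0.7,0,0,0,0,0.17,0.85,0,0,0,0,0.19,0.95,0,0,0,0,0.2,1,0,0,0,0,0.2,1,0,0,0,0,0.2,1,0,0,0,0,0.2,1,0,0,0,0]}}

```text
t: 21.92
tool_pos: [0.6166, -0.1779, 0.2142]
tool_rot: [[-0.998, -0.07, -0.0], [-0.07, 0.998, -0.0], [0.0, -0.0, -1.0]]
contact_force: [-0.4, 0.1, -2.2]
finger_gap: 0.0494
grip_force: 31.8
```

Emit:
{"op": "carry_out", "data": {"steps": [0.03,0.15,0,0,0,0,0.06,0.3,0,0,0,0,0.1,0.5,0,0,0,0,0.14,0.7,0,0,0,0,0.17,0.85,0,0,0,0,0.19,0.95,0,0,0,0,0.2,1,0,0,0,0,0.2,1,0,0,0,0,0.2,1,0,0,0,0,0.2,1,0,0,0,0]}}

```text
t: 22.75
tool_pos: [0.6366, -0.0779, 0.2142]
tool_rot: [[-0.998, -0.07, -0.0], [-0.07, 0.998, -0.0], [0.0, -0.0, -1.0]]
contact_force: [0.6, 0.2, -2.2]
finger_gap: 0.0494
grip_force: 31.8
```

```bash
python3 - <<'E'
from h import *
s=arm.read_state();p=camera_params('wrist');im=get_image('wrist');cv2.imwrite('pics/w4.png',im)
np.save('p4.npy',p,allow_pickle=True);print(s['tool_pos'])
E
```

```text
[ 0.6365873  -0.07791206  0.21423496]
```

View pics/w4.png

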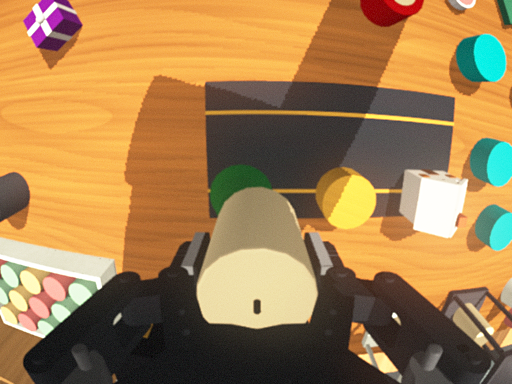

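The pillar is held upright with its wick at (257,306). The plinth top is near (346,200).

```bash
python3 - <<'E'
from h import *
p=np.load('p4.npy',allow_pickle=True).item();im=cv2.imread('pics/w4.png')
print('wick',wray(p,[(257,300),(257,312)],.242))
hsv=cv2.cvtColor(im,cv2.COLOR_BGR2HSV);m=cv2.inRange(hsv,(18,120,60),(35,255,255));w=np.zeros_like(m);w[160:235,308:382]=255
m=cv2.morphologyEx(m&w,cv2.MORPH_OPEN,np.ones((7,7)))
c=max(cv2.findContours(m,0,1)[0],key=cv2.contourArea)[:,0];print(cv2.boundingRect(c))
q=wray(p,c,.046)
far=q[(q[:,0]>np.median(q[:,0]))]
A=np.c_[2*far,np.ones(len(far))];s=np.linalg.lstsq(A,(far**2).sum(1),rcond=None)[0]
print(s[:2],np.sqrt(s[2]+s[0]**2+s[1]**2),q[:,0].max()-.031,(q[:,1].max()+q[:,1].min())/2,np.ptp(q[:,1]))
E
```

```text
wick [[ 0.63502904 -0.07721978]
 [ 0.64127122 -0.07677469]]
(322, 175, 54, 55)
[0.6600518  0.02402384] 0.02965123256480929 0.6578182815889272 0.022860892480482342 0.06163257628168525
```

Emit:
{"op": "carry_out", "data": {"steps": [0.03,0.15,0,0,0,0,0.06,0.3,0,0,0,0,0.1,0.5,0,0,0,0,0.14,0.7,0,0,0,0,0.17,0.85,0,0,0,0,0.2,0.95,0,0,0,0,0.21,1,0,0,0,0,0.21,1,0,0,0,0,0.21,1,0,0,0,0,0.21,1,0,0,0,0]}}

```text
t: 23.63
tool_pos: [0.6576, 0.0221, 0.2142]
tool_rot: [[-0.998, -0.07, -0.0], [-0.07, 0.998, -0.0], [0.0, -0.0, -1.0]]
contact_force: [0.4, -0.4, -1.5]
finger_gap: 0.049
grip_force: 31.8
```

Emit:
{"op": "carry_out", "data": {"steps": [0,0.01,-0.15,0,0,0,0,0.01,-0.3,0,0,0,0,0.01,-0.5,0,0,0,0,0.01,-0.7,0,0,0,0,0.01,-0.85,0,0,0,0,0.01,-0.95,0,0,0,0,0.01,-1,0,0,0,0,0.01,-1,0,0,0,0,0.01,-1,0,0,0,0,0.01,-1,0,0,0]}}

```text
t: 24.47
tool_pos: [0.6582, 0.0236, 0.1154]
tool_rot: [[-0.998, -0.07, 0.002], [-0.07, 0.998, -0.0], [-0.002, -0.0, -1.0]]
contact_force: [0.6, 0.8, -1.3]
finger_gap: 0.0494
grip_force: 31.8
```

Emit:
{"op": "carry_out", "data": {"steps": [0,0,-0.04,0,0,0,0,0,-0.08,0,0,0,0,0,-0.11,0,0,0,0,0,-0.125,0,0,0,0,0,-0.125,0,0,0,0,0,-0.125,0,0,0,0,0,-0.125,0,0,0,0,0,-0.125,0,0,0,0,0,-0.125,0,0,0,0,0,-0.125,0,0,0]}}

```text
t: 25.3
tool_pos: [0.6577, 0.0238, 0.1019]
tool_rot: [[-0.998, -0.071, 0.0], [-0.071, 0.998, -0.0], [-0.0, -0.0, -1.0]]
contact_force: [0.3, 0.1, -2.2]
finger_gap: 0.0496
grip_force: 31.8
```

Emit:
{"op": "carry_out", "data": {"steps": [0,0,0,0,0,0,0,0,0,0,0,0,0,0,0,0,0,0,0,0,0,0,0,0,0,0,0,0,0,0,0,0,0,0,0,0,0,0,0,0,0,0,0,0,0,0,0,0,0,0,0,0,0,0,0,0,0,0,0,0], "fingers": 85}}

```text
t: 26.13
tool_pos: [0.6576, 0.0238, 0.1018]
tool_rot: [[-0.998, -0.071, -0.0], [-0.071, 0.998, -0.0], [0.0, 0.0, -1.0]]
contact_force: [0.0, -0.3, -0.7]
finger_gap: 0.0849
grip_force: 0.0
```

Emit:
{"op": "carry_out", "data": {"steps": [0,0,0.2,0,0,0,0,0,0.4,0,0,0,0,0,0.6,0,0,0,0,0,0.8,0,0,0,0,0,0.95,0,0,0,0,0,1,0,0,0,0,0,1,0,0,0,0,0,1,0,0,0,0,0,1,0,0,0,0,0,1,0,0,0]}}

```text
t: 26.97
tool_pos: [0.6572, 0.0238, 0.2004]
tool_rot: [[-0.998, -0.071, -0.002], [-0.071, 0.998, 0.0], [0.002, 0.0, -1.0]]
contact_force: [0.7, 0.3, -0.0]
finger_gap: 0.0849
grip_force: 0.0
```

Emit:
{"op": "carry_out", "data": {"steps": [-0.2,0.02,0,0,0,0,-0.5,0.05,0,0,0,0,-0.8,0.08,0,0,0,0,-1,0.1,0,0,0,0,-1,0.1,0,0,0,0,-1,0.1,0,0,0,0,-1,0.1,0,0,0,0,-1,0.1,0,0,0,0,-1,0.1,0,0,0,0,-1,0.1,0,0,0,0]}}

```text
t: 27.8
tool_pos: [0.5582, 0.0336, 0.2013]
tool_rot: [[-0.998, -0.07, -0.001], [-0.07, 0.998, 0.0], [0.001, 0.0, -1.0]]
contact_force: [0.3, -0.3, -0.1]
finger_gap: 0.085
grip_force: 0.0
```

Emit:
{"op": "carry_out", "data": {"steps": [-0.2,0.02,-0.1,0,0,0,-0.5,0.05,-0.3,0,0,0,-0.8,0.08,-0.5,0,0,0,-1,0.1,-0.6,0,0,0,-1,0.1,-0.6,0,0,0,-1,0.1,-0.6,0,0,0,-1,0.1,-0.6,0,0,0,-1,0.1,-0.6,0,0,0,-1,0.1,-0.6,0,0,0,-1,0.1,-0.6,0,0,0]}}

```text
t: 28.63
tool_pos: [0.4585, 0.0436, 0.1419]
tool_rot: [[-0.998, -0.07, 0.0], [-0.07, 0.998, -0.0], [-0.0, -0.0, -1.0]]
contact_force: [0.2, 0.6, -0.0]
finger_gap: 0.0851
grip_force: 0.0
```

Emit:
{"op": "carry_out", "data": {"steps": [-0.2,0.06,0,0,0,0,-0.296,0.097,0,0,0,0,-0.296,0.097,-0.2,0,0,0,-0.296,0.097,-0.4,0,0,0,-0.296,0.097,-0.6,0,0,0,-0.296,0.097,-0.8,0,0,0,-0.296,0.097,-0.95,0,0,0,-0.296,0.097,-1,0,0,0,-0.296,0.097,-1,0,0,0,-0.296,0.097,-1,0,0,0]}}

```text
t: 29.47
tool_pos: [0.4283, 0.0535, 0.0422]
tool_rot: [[-0.998, -0.071, 0.0], [-0.071, 0.998, 0.0], [-0.0, -0.0, -1.0]]
contact_force: [1.3, 0.6, 1.4]
finger_gap: 0.0846
grip_force: 0.0
```

Emit:
{"op": "carry_out", "data": {"steps": [0,0,0,0,0,0,0,0,0,0,0,0,0,0,0,0,0,0,0,0,0,0,0,0,0,0,0,0,0,0,0,0,0,0,0,0,0,0,0,0,0,0,0,0,0,0,0,0,0,0,0,0,0,0,0,0,0,0,0,0], "fingers": 40}}

```text
t: 30.3
tool_pos: [0.4286, 0.0535, 0.0427]
tool_rot: [[-0.998, -0.071, 0.002], [-0.071, 0.998, -0.0], [-0.002, -0.0, -1.0]]
contact_force: [-0.9, 0.7, 5.7]
finger_gap: 0.0532
grip_force: 30.5
```

Emit:
{"op": "carry_out", "data": {"steps": [0,0,0.15,0,0,0,0,0,0.3,0,0,0,0,0,0.5,0,0,0,0,0,0.7,0,0,0,0,0,0.9,0,0,0,0,0,1,0,0,0,0,0,1,0,0,0,0,0,1,0,0,0,0,0,1,0,0,0,0,0,1,0,0,0]}}

```text
t: 31.13
tool_pos: [0.4275, 0.0535, 0.1409]
tool_rot: [[-0.998, -0.07, -0.002], [-0.07, 0.998, 0.0], [0.002, 0.0, -1.0]]
contact_force: [-0.2, -0.4, -2.0]
finger_gap: 0.0533
grip_force: 32.6
```

```bash
python3 - <<'E'
from h import *
s=arm.read_state();p=camera_params('wrist');im=get_image('wrist');cv2.imwrite('pics/w5.png',im)
np.save('p5.npy',p,allow_pickle=True);print(s['tool_pos'])
E
```

```text
[0.42745815 0.05349034 0.1408743 ]
```

View pics/w5.png

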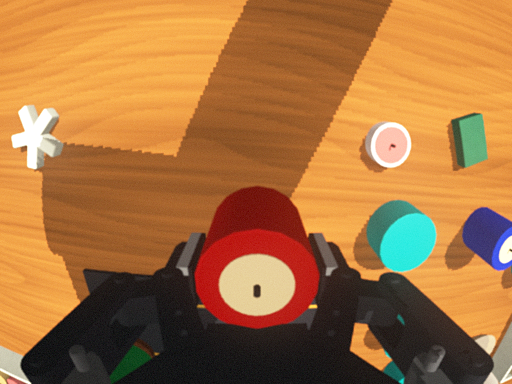

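Emit:
{"op": "carry_out", "data": {"steps": [0.1,0.06,0,0,0,0,0.2,0.12,0,0,0,0,0.35,0.21,0,0,0,0,0.5,0.3,0,0,0,0,0.6,0.36,0,0,0,0,0.65,0.387,0,0,0,0,0.65,0.387,0,0,0,0,0.65,0.387,0,0,0,0,0.65,0.387,0,0,0,0,0.65,0.387,0,0,0,0]}}

```text
t: 32.02
tool_pos: [0.4925, 0.0919, 0.1418]
tool_rot: [[-0.998, -0.07, -0.0], [-0.07, 0.998, -0.0], [0.0, -0.0, -1.0]]
contact_force: [-0.2, -0.1, -1.8]
finger_gap: 0.0532
grip_force: 32.6
```

Emit:
{"op": "carry_out", "data": {"steps": [0.1,0.06,0,0,0,0,0.2,0.12,0,0,0,0,0.35,0.21,0,0,0,0,0.5,0.3,0,0,0,0,0.6,0.36,0,0,0,0,0.65,0.387,0,0,0,0,0.65,0.387,0,0,0,0,0.65,0.387,0,0,0,0,0.65,0.387,0,0,0,0,0.65,0.387,0,0,0,0]}}

```text
t: 32.85
tool_pos: [0.5576, 0.1306, 0.1419]
tool_rot: [[-0.998, -0.07, -0.0], [-0.07, 0.998, -0.0], [0.0, -0.0, -1.0]]
contact_force: [0.0, -0.1, -3.0]
finger_gap: 0.0531
grip_force: 32.6
```

Emit:
{"op": "carry_out", "data": {"steps": [0,0,-0.15,0,0,0,0,0,-0.3,0,0,0,0,0,-0.5,0,0,0,0,0,-0.7,0,0,0,0,0,-0.85,0,0,0,0,0,-0.9,0,0,0,0,0,-0.93,0,0,0,0,0,-0.93,0,0,0,0,0,-0.93,0,0,0,0,0,-0.93,0,0,0]}}

```text
t: 33.68
tool_pos: [0.5586, 0.1309, 0.0497]
tool_rot: [[-0.998, -0.07, 0.002], [-0.07, 0.998, 0.0], [-0.002, 0.0, -1.0]]
contact_force: [0.4, -0.5, -2.5]
finger_gap: 0.0534
grip_force: 32.9
```

Emit:
{"op": "carry_out", "data": {"steps": [0,0,0,0,0,0,0,0,0,0,0,0,0,0,0,0,0,0,0,0,0,0,0,0,0,0,0,0,0,0,0,0,0,0,0,0,0,0,0,0,0,0,0,0,0,0,0,0,0,0,0,0,0,0,0,0,0,0,0,0], "fingers": 85}}

```text
t: 34.52
tool_pos: [0.558, 0.1309, 0.0488]
tool_rot: [[-0.998, -0.071, -0.0], [-0.071, 0.998, -0.0], [0.0, -0.0, -1.0]]
contact_force: [0.1, -0.5, -0.1]
finger_gap: 0.0849
grip_force: 0.0
```

Emit:
{"op": "carry_out", "data": {"steps": [0,0,0.2,0,0,0,0,0,0.4,0,0,0,0,0,0.6,0,0,0,0,0,0.8,0,0,0,0,0,0.95,0,0,0,0,0,1,0,0,0,0,0,1,0,0,0,0,0,1,0,0,0,0,0,1,0,0,0,0,0,1,0,0,0]}}

```text
t: 35.35
tool_pos: [0.5575, 0.1308, 0.1476]
tool_rot: [[-0.998, -0.071, -0.002], [-0.071, 0.998, -0.0], [0.002, -0.0, -1.0]]
contact_force: [0.6, 0.3, -0.1]
finger_gap: 0.085
grip_force: 0.0
```

Emit:
{"op": "carry_out", "data": {"steps": [-0.12,0.25,0,0,0,0,-0.24,0.5,0,0,0,0,-0.4,0.8,0,0,0,0,-0.483,0.962,0,0,0,0,-0.483,0.962,0,0,0,0,-0.483,0.962,0,0,0,0,-0.483,0.962,0,0,0,0,-0.483,0.962,0,0,0,0,-0.483,0.962,0,0,0,0,-0.483,0.962,0,0,0,0]}}

```text
t: 36.18
tool_pos: [0.5101, 0.2263, 0.1486]
tool_rot: [[-0.998, -0.069, -0.0], [-0.069, 0.998, -0.0], [0.0, -0.0, -1.0]]
contact_force: [0.2, -0.2, -0.8]
finger_gap: 0.0852
grip_force: 0.0
```

Emit:
{"op": "carry_out", "data": {"steps": [-0.12,0.25,-0.06,0,0,0,-0.24,0.5,-0.06,0,0,0,-0.4,0.8,-0.06,0,0,0,-0.483,0.962,-0.06,0,0,0,-0.483,0.962,-0.06,0,0,0,-0.483,0.962,-0.06,0,0,0,-0.483,0.962,-0.06,0,0,0,-0.483,0.962,-0.06,0,0,0,-0.483,0.962,-0.06,0,0,0,-0.483,0.962,-0.06,0,0,0]}}

```text
t: 37.02
tool_pos: [0.462, 0.3225, 0.1428]
tool_rot: [[-0.998, -0.069, 0.0], [-0.069, 0.998, -0.0], [-0.0, -0.0, -1.0]]
contact_force: [-0.1, 0.5, -0.8]
finger_gap: 0.0848
grip_force: 0.0
```

Emit:
{"op": "carry_out", "data": {"steps": [0,0,-0.2,0,0,0,0,0,-0.4,0,0,0,0,0,-0.6,0,0,0,0,0,-0.8,0,0,0,0,0,-0.95,0,0,0,0,0,-1,0,0,0,0,0,-1,0,0,0,0,0,-1,0,0,0,0,0,-1,0,0,0,0,0,-1,0,0,0]}}

```text
t: 37.85
tool_pos: [0.4621, 0.3235, 0.0439]
tool_rot: [[-0.998, -0.07, 0.002], [-0.07, 0.998, 0.001], [-0.002, 0.001, -1.0]]
contact_force: [-0.9, -0.2, -0.2]
finger_gap: 0.0851
grip_force: 0.0
```

Emit:
{"op": "carry_out", "data": {"steps": [0,0,0,0,0,0,0,0,0,0,0,0,0,0,0,0,0,0,0,0,0,0,0,0,0,0,0,0,0,0,0,0,0,0,0,0,0,0,0,0,0,0,0,0,0,0,0,0,0,0,0,0,0,0,0,0,0,0,0,0], "fingers": 40}}

```text
t: 38.68
tool_pos: [0.4616, 0.3234, 0.0433]
tool_rot: [[-0.998, -0.071, 0.001], [-0.071, 0.998, 0.0], [-0.001, 0.0, -1.0]]
contact_force: [-1.5, -0.7, 5.2]
finger_gap: 0.0534
grip_force: 30.8
```

Emit:
{"op": "carry_out", "data": {"steps": [0,0,0.15,0,0,0,0,0,0.3,0,0,0,0,0,0.5,0,0,0,0,0,0.7,0,0,0,0,0,0.9,0,0,0,0,0,1,0,0,0,0,0,1,0,0,0,0,0,1,0,0,0,0,0,1,0,0,0,0,0,1,0,0,0]}}

```text
t: 39.52
tool_pos: [0.4609, 0.323, 0.1413]
tool_rot: [[-0.998, -0.071, -0.002], [-0.071, 0.998, -0.001], [0.002, -0.001, -1.0]]
contact_force: [-0.6, -0.1, -3.2]
finger_gap: 0.0534
grip_force: 32.5
```

Emit:
{"op": "carry_out", "data": {"steps": [0.03,-0.1,0,0,0,0,0.06,-0.25,0,0,0,0,0.11,-0.42,0,0,0,0,0.16,-0.6,0,0,0,0,0.2,-0.75,0,0,0,0,0.22,-0.82,0,0,0,0,0.226,-0.843,0,0,0,0,0.226,-0.843,0,0,0,0,0.226,-0.843,0,0,0,0,0.226,-0.843,0,0,0,0]}}

```text
t: 40.35
tool_pos: [0.4838, 0.2396, 0.1427]
tool_rot: [[-0.997, -0.071, -0.0], [-0.071, 0.997, 0.0], [0.0, 0.0, -1.0]]
contact_force: [0.6, 0.2, -3.4]
finger_gap: 0.0534
grip_force: 32.5
```

Emit:
{"op": "carry_out", "data": {"steps": [0.03,-0.1,0,0,0,0,0.06,-0.25,0,0,0,0,0.11,-0.42,0,0,0,0,0.16,-0.6,0,0,0,0,0.2,-0.75,0,0,0,0,0.22,-0.82,0,0,0,0,0.226,-0.843,0,0,0,0,0.226,-0.843,0,0,0,0,0.226,-0.843,0,0,0,0,0.226,-0.843,0,0,0,0]}}

```text
t: 41.18
tool_pos: [0.5064, 0.1554, 0.1428]
tool_rot: [[-0.997, -0.071, -0.0], [-0.071, 0.997, 0.0], [0.0, 0.0, -1.0]]
contact_force: [-0.1, -0.0, -1.9]
finger_gap: 0.0535
grip_force: 32.6
```

Emit:
{"op": "carry_out", "data": {"steps": [0.03,-0.1,0,0,0,0,0.06,-0.25,0,0,0,0,0.11,-0.42,0,0,0,0,0.16,-0.6,0,0,0,0,0.2,-0.75,0,0,0,0,0.22,-0.82,0,0,0,0,0.226,-0.843,0,0,0,0,0.226,-0.843,0,0,0,0,0.226,-0.843,0,0,0,0,0.226,-0.843,0,0,0,0]}}

```text
t: 42.02
tool_pos: [0.529, 0.0711, 0.1428]
tool_rot: [[-0.997, -0.071, -0.0], [-0.071, 0.997, 0.0], [0.0, 0.0, -1.0]]
contact_force: [0.4, -0.2, -2.5]
finger_gap: 0.0532
grip_force: 32.6
```

Emit:
{"op": "carry_out", "data": {"steps": [0.03,-0.1,0,0,0,0,0.06,-0.25,0,0,0,0,0.11,-0.42,0,0,0,0,0.16,-0.6,0,0,0,0,0.2,-0.75,0,0,0,0,0.22,-0.82,0,0,0,0,0.226,-0.843,0,0,0,0,0.226,-0.843,0,0,0,0,0.226,-0.843,0,0,0,0,0.226,-0.843,0,0,0,0]}}

```text
t: 42.85
tool_pos: [0.5516, -0.0132, 0.1428]
tool_rot: [[-0.997, -0.071, -0.0], [-0.071, 0.997, 0.0], [0.0, 0.0, -1.0]]
contact_force: [0.5, 0.6, -2.5]
finger_gap: 0.0531
grip_force: 32.6
```

Emit:
{"op": "carry_out", "data": {"steps": [0.03,-0.1,0,0,0,0,0.06,-0.25,0,0,0,0,0.11,-0.42,0,0,0,0,0.16,-0.6,0,0,0,0,0.2,-0.75,0,0,0,0,0.22,-0.82,0,0,0,0,0.226,-0.843,0,0,0,0,0.226,-0.843,0,0,0,0,0.226,-0.843,0,0,0,0,0.226,-0.843,0,0,0,0]}}

```text
t: 43.68
tool_pos: [0.5742, -0.0975, 0.1428]
tool_rot: [[-0.997, -0.071, -0.0], [-0.071, 0.997, 0.0], [0.0, 0.0, -1.0]]
contact_force: [0.2, -0.0, -2.7]
finger_gap: 0.0533
grip_force: 32.6
```

Emit:
{"op": "carry_out", "data": {"steps": [0,0,-0.15,0,0,0,0,0,-0.3,0,0,0,0,0,-0.5,0,0,0,0,0,-0.7,0,0,0,0,0,-0.85,0,0,0,0,0,-0.9,0,0,0,0,0,-0.93,0,0,0,0,0,-0.93,0,0,0,0,0,-0.93,0,0,0,0,0,-0.93,0,0,0]}}

```text
t: 44.52
tool_pos: [0.575, -0.0982, 0.0507]
tool_rot: [[-0.997, -0.071, 0.002], [-0.071, 0.997, -0.0], [-0.002, -0.001, -1.0]]
contact_force: [-0.3, -0.5, -2.5]
finger_gap: 0.0536
grip_force: 32.8
```

Emit:
{"op": "carry_out", "data": {"steps": [0,0,0,0,0,0,0,0,0,0,0,0,0,0,0,0,0,0,0,0,0,0,0,0,0,0,0,0,0,0,0,0,0,0,0,0,0,0,0,0,0,0,0,0,0,0,0,0,0,0,0,0,0,0,0,0,0,0,0,0], "fingers": 85}}

```text
t: 45.35
tool_pos: [0.5744, -0.0982, 0.0497]
tool_rot: [[-0.998, -0.071, -0.0], [-0.071, 0.998, 0.0], [0.0, 0.0, -1.0]]
contact_force: [0.3, -0.5, 0.6]
finger_gap: 0.0851
grip_force: 0.0
```

Emit:
{"op": "carry_out", "data": {"steps": [0,0,0.2,0,0,0,0,0,0.4,0,0,0,0,0,0.6,0,0,0,0,0,0.8,0,0,0,0,0,0.95,0,0,0,0,0,1,0,0,0,0,0,1,0,0,0,0,0,1,0,0,0,0,0,1,0,0,0,0,0,1,0,0,0]}}

```text
t: 46.18
tool_pos: [0.574, -0.0981, 0.1486]
tool_rot: [[-0.998, -0.071, -0.002], [-0.071, 0.998, 0.001], [0.002, 0.001, -1.0]]
contact_force: [-0.3, 0.2, -0.7]
finger_gap: 0.0849
grip_force: 0.0
```

Emit:
{"op": "carry_out", "data": {"steps": [-0.1,-0.2,0,0,0,0.035,-0.2,-0.45,0,0,0,0.07,-0.3,-0.65,0,0,0,0.105,-0.378,-0.811,0,0,0,0.14,-0.378,-0.811,0,0,0,0.17,-0.378,-0.811,0,0,0,0.183,-0.378,-0.811,0,0,0,0.183,-0.378,-0.811,0,0,0,0.183,-0.378,-0.811,0,0,0,0.183,-0.378,-0.811,0,0,0,0.183]}}

```text
t: 47.02
tool_pos: [0.5367, -0.1791, 0.1495]
tool_rot: [[-0.799, -0.601, -0.0], [-0.601, 0.799, 0.0], [0.0, 0.0, -1.0]]
contact_force: [-0.8, 0.7, 0.6]
finger_gap: 0.0849
grip_force: 0.0
```

Emit:
{"op": "carry_out", "data": {"steps": [-0.1,-0.2,0,0,0,0,-0.2,-0.45,0,0,0,0,-0.3,-0.65,0,0,0,0,-0.378,-0.811,0,0,0,0,-0.378,-0.811,0,0,0,0,-0.378,-0.811,0,0,0,0,-0.378,-0.811,0,0,0,0,-0.378,-0.811,0,0,0,0,-0.378,-0.811,0,0,0,0,-0.378,-0.811,0,0,0,0]}}

```text
t: 47.85
tool_pos: [0.4991, -0.2597, 0.1498]
tool_rot: [[-0.798, -0.602, 0.0], [-0.602, 0.798, 0.0], [-0.0, 0.0, -1.0]]
contact_force: [-0.6, 0.0, 0.5]
finger_gap: 0.0849
grip_force: 0.0
```

Emit:
{"op": "carry_out", "data": {"steps": [-0.1,-0.2,-0.05,0,0,0,-0.2,-0.45,-0.1,0,0,0,-0.3,-0.65,-0.15,0,0,0,-0.378,-0.811,-0.2,0,0,0,-0.378,-0.811,-0.2,0,0,0,-0.378,-0.811,-0.2,0,0,0,-0.378,-0.811,-0.2,0,0,0,-0.378,-0.811,-0.2,0,0,0,-0.378,-0.811,-0.2,0,0,0,-0.378,-0.811,-0.2,0,0,0]}}

```text
t: 48.68
tool_pos: [0.4615, -0.3409, 0.1301]
tool_rot: [[-0.798, -0.603, 0.0], [-0.603, 0.798, -0.0], [-0.0, -0.0, -1.0]]
contact_force: [-0.7, 0.5, 0.1]
finger_gap: 0.085
grip_force: 0.0
```

```bash
python3 - <<'E'
from h import *
s=arm.read_state();p=camera_params('wrist');im=get_image('wrist');cv2.imwrite('pics/w6.png',im)
np.save('p6.npy',p,allow_pickle=True);print(s['tool_pos'])
E
```

```text
[ 0.46151267 -0.34088999  0.13007463]
```

View pics/w6.png

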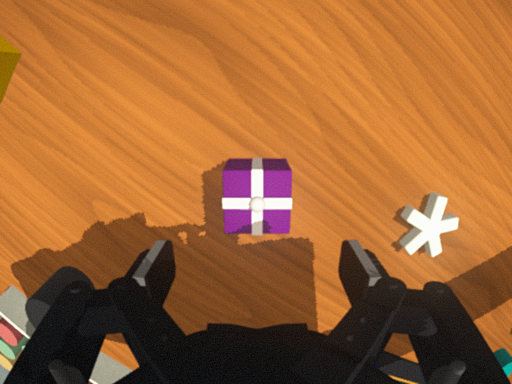

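The gift box at (257,197) is square to the fingers and centred.

Emit:
{"op": "carry_out", "data": {"steps": [0,0,-0.2,0,0,0,0,0,-0.4,0,0,0,0,0,-0.6,0,0,0,0,0,-0.8,0,0,0,0,0,-0.95,0,0,0,0,0,-1,0,0,0,0,0,-1,0,0,0,0,0,-1,0,0,0,0,0,-1,0,0,0,0,0,-1,0,0,0]}}

```text
t: 49.57
tool_pos: [0.4615, -0.3419, 0.0309]
tool_rot: [[-0.799, -0.602, 0.001], [-0.602, 0.799, -0.001], [-0.0, -0.002, -1.0]]
contact_force: [0.7, -0.2, -0.2]
finger_gap: 0.0848
grip_force: 0.0
```

Emit:
{"op": "carry_out", "data": {"steps": [0,0,0,0,0,0,0,0,0,0,0,0,0,0,0,0,0,0,0,0,0,0,0,0,0,0,0,0,0,0,0,0,0,0,0,0,0,0,0,0,0,0,0,0,0,0,0,0,0,0,0,0,0,0,0,0,0,0,0,0], "fingers": 35}}

```text
t: 50.4
tool_pos: [0.4612, -0.3417, 0.0302]
tool_rot: [[-0.799, -0.602, 0.001], [-0.602, 0.799, -0.001], [-0.0, -0.001, -1.0]]
contact_force: [0.5, 0.4, 5.7]
finger_gap: 0.0498
grip_force: 32.0
```

Emit:
{"op": "carry_out", "data": {"steps": [0,0,0.15,0,0,0,0,0,0.3,0,0,0,0,0,0.5,0,0,0,0,0,0.7,0,0,0,0,0,0.9,0,0,0,0,0,1,0,0,0,0,0,1,0,0,0,0,0,1,0,0,0,0,0,1,0,0,0,0,0,1,0,0,0]}}

```text
t: 51.23
tool_pos: [0.4606, -0.3411, 0.1283]
tool_rot: [[-0.799, -0.602, -0.002], [-0.602, 0.799, 0.002], [0.0, 0.002, -1.0]]
contact_force: [-0.4, -1.2, -1.6]
finger_gap: 0.0497
grip_force: 31.6
```

Emit:
{"op": "carry_out", "data": {"steps": [0.04,0.12,0,0,0,-0.03,0.08,0.27,0,0,0,-0.06,0.13,0.45,0,0,0,-0.09,0.18,0.63,0,0,0,-0.12,0.23,0.8,0,0,0,-0.15,0.262,0.893,0,0,0,-0.183,0.262,0.893,0,0,0,-0.183,0.262,0.893,0,0,0,-0.183,0.262,0.893,0,0,0,-0.183,0.262,0.893,0,0,0,-0.183]}}

```text
t: 52.07
tool_pos: [0.487, -0.2529, 0.1294]
tool_rot: [[-0.997, -0.072, -0.0], [-0.072, 0.997, 0.0], [0.0, 0.0, -1.0]]
contact_force: [0.1, -0.0, -1.1]
finger_gap: 0.0497
grip_force: 31.6
```

Emit:
{"op": "carry_out", "data": {"steps": [0.04,0.12,0,0,0,0,0.08,0.27,0,0,0,0,0.13,0.45,0,0,0,0,0.18,0.63,0,0,0,0,0.23,0.8,0,0,0,0,0.262,0.893,0,0,0,0,0.262,0.893,0,0,0,0,0.262,0.893,0,0,0,0,0.262,0.893,0,0,0,0,0.262,0.893,0,0,0,0]}}

```text
t: 52.9
tool_pos: [0.5133, -0.1637, 0.1297]
tool_rot: [[-0.998, -0.07, -0.0], [-0.07, 0.998, -0.0], [0.0, -0.0, -1.0]]
contact_force: [0.2, -0.1, -0.6]
finger_gap: 0.0495
grip_force: 31.6
```

Emit:
{"op": "carry_out", "data": {"steps": [0.04,0.12,0,0,0,0,0.08,0.27,0,0,0,0,0.13,0.45,0,0,0,0,0.18,0.63,0,0,0,0,0.23,0.8,0,0,0,0,0.262,0.893,0,0,0,0,0.262,0.893,0,0,0,0,0.262,0.893,0,0,0,0,0.262,0.893,0,0,0,0,0.262,0.893,0,0,0,0]}}

```text
t: 53.73
tool_pos: [0.5395, -0.0744, 0.1297]
tool_rot: [[-0.998, -0.07, -0.0], [-0.07, 0.998, -0.0], [0.0, -0.0, -1.0]]
contact_force: [-0.3, 0.1, -1.0]
finger_gap: 0.0493
grip_force: 31.6
```

Emit:
{"op": "carry_out", "data": {"steps": [0.04,0.12,0,0,0,0,0.08,0.27,0,0,0,0,0.13,0.45,0,0,0,0,0.18,0.63,0,0,0,0,0.23,0.8,0,0,0,0,0.262,0.893,0,0,0,0,0.262,0.893,0,0,0,0,0.262,0.893,0,0,0,0,0.262,0.893,0,0,0,0,0.262,0.893,0,0,0,0]}}

```text
t: 54.57
tool_pos: [0.5657, 0.0149, 0.1298]
tool_rot: [[-0.998, -0.07, -0.0], [-0.07, 0.998, -0.0], [0.0, -0.0, -1.0]]
contact_force: [-0.7, -0.4, -1.9]
finger_gap: 0.0496
grip_force: 31.6
```

```bash
python3 - <<'E'
from h import *
s=arm.read_state();p=camera_params('wrist');im=get_image('wrist');cv2.imwrite('pics/w7.png',im)
np.save('p7.npy',p,allow_pickle=True);print(s['tool_pos'])
E
```

```text
[0.56571112 0.01488817 0.12977553]
```

View pics/w7.png

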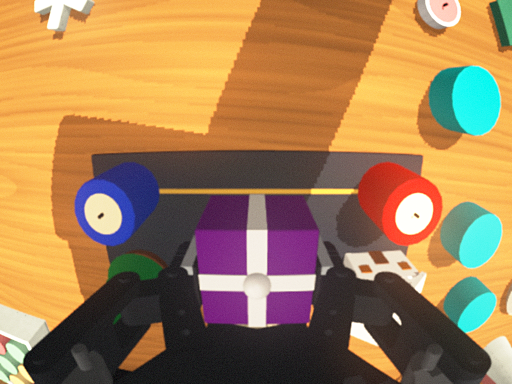

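The box is held square, with blue at (103,212) and red at (414,214) on the front line.

Emit:
{"op": "carry_out", "data": {"steps": [0.006,0.013,-0.15,0,0,0,0.006,0.013,-0.3,0,0,0,0.006,0.013,-0.5,0,0,0,0.006,0.013,-0.7,0,0,0,0.006,0.013,-0.85,0,0,0,0.006,0.013,-0.9,0,0,0,0.006,0.013,-0.93,0,0,0,0.006,0.013,-0.93,0,0,0,0.006,0.013,-0.93,0,0,0,0.006,0.013,-0.93,0,0,0]}}

```text
t: 55.45
tool_pos: [0.567, 0.0168, 0.0376]
tool_rot: [[-0.998, -0.07, 0.002], [-0.07, 0.998, -0.0], [-0.002, -0.0, -1.0]]
contact_force: [0.6, 0.4, -2.1]
finger_gap: 0.0501
grip_force: 31.7
```

Emit:
{"op": "carry_out", "data": {"steps": [0,0,0,0,0,0,0,0,0,0,0,0,0,0,0,0,0,0,0,0,0,0,0,0,0,0,0,0,0,0,0,0,0,0,0,0,0,0,0,0,0,0,0,0,0,0,0,0,0,0,0,0,0,0,0,0,0,0,0,0], "fingers": 85}}

```text
t: 56.28
tool_pos: [0.5665, 0.017, 0.0368]
tool_rot: [[-0.998, -0.071, 0.0], [-0.071, 0.998, -0.0], [-0.0, -0.0, -1.0]]
contact_force: [-0.2, -0.6, 1.0]
finger_gap: 0.085
grip_force: 0.0
```

Emit:
{"op": "carry_out", "data": {"steps": [0,0,0.2,0,0,0,0,0,0.4,0,0,0,0,0,0.6,0,0,0,0,0,0.8,0,0,0,0,0,0.95,0,0,0,0,0,1,0,0,0,0,0,1,0,0,0,0,0,1,0,0,0,0,0,1,0,0,0,0,0,1,0,0,0]}}

```text
t: 57.12
tool_pos: [0.5659, 0.017, 0.1356]
tool_rot: [[-0.998, -0.071, -0.002], [-0.071, 0.998, 0.0], [0.002, 0.0, -1.0]]
contact_force: [-0.5, 0.2, -0.4]
finger_gap: 0.0847
grip_force: 0.0
```

Emit:
{"op": "carry_out", "data": {"steps": [-0.2,0,0.3,0,0,0,-0.5,0,0.6,0,0,0,-0.8,0,0.9,0,0,0,-1,0,1,0,0,0,-1,0,1,0,0,0,-1,0,1,0,0,0,-1,0,1,0,0,0,-1,0,1,0,0,0,-1,0,1,0,0,0,-1,0,1,0,0,0]}}

```text
t: 57.95
tool_pos: [0.4668, 0.0169, 0.2358]
tool_rot: [[-0.998, -0.071, -0.002], [-0.071, 0.998, 0.0], [0.002, 0.0, -1.0]]
contact_force: [-0.9, 0.3, 0.5]
finger_gap: 0.0848
grip_force: 0.0
```

```bash
python3 - <<'E'
from h import *
s=arm.read_state();p=camera_params('wrist');im=get_image('wrist');sc=get_image('scene');cv2.imwrite('pics/w8.png',im)
np.save('p8.npy',p,allow_pickle=True);print(s['tool_pos'])
cv2.imwrite('pics/f.png',np.hstack([im[:,60:460],cv2.resize(sc[140:270,150:340],(400,384))[:, :]]))
E
```

```text
[0.46679882 0.01694986 0.23576035]
```

View pics/f.png

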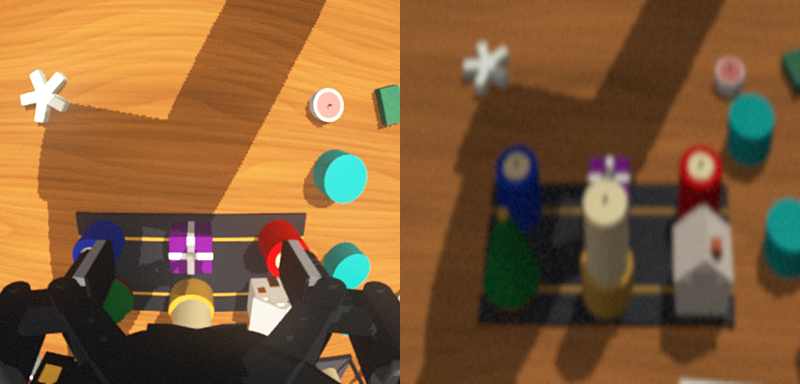

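All the pieces stand upright in their places: the pillar is centred on the plinth, and the box is square on the front line between the votives.

```bash
python3 -c "
from plant import arm
print(arm.close_job())"
```

```text
the job is handed in; nothing more can be done
None
```

I've handed the job in, with the plinth, pillar, both votives and gift box set upright in their places and the house and tree not disturbed. The final pictures showed nothing out of place, but I didn't re-measure final positions, and the hand-in returned no verdict.

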